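# Feed a bar under the shear guard with the push stick

### The arm

A 6-joint arm with a two-finger parallel gripper is mounted at the origin on the work surface. World frame = base frame: x ahead of the robot, y to its left, z up, the work surface at z = 0. Lengths are in m, angles in degrees, forces in N, time in s.
With the tool pointing down it reaches from about 0.35 to 0.875 m from the base axis. Payload 4.2 kg.
Tool frame: the origin (TCP) lies on the front face of the gripper's body, between the roots of the fingers; the fingertips stand finger_overhang ahead of it and the grasp point (between the pads) lies 51 mm ahead of it (finger_overhang is the distance from the TCP to the fingertips, in m); z points along the fingers, y is the line along which they close (so a half turn about z gives the same grasp; the last joint's range is limited). The gripper opens to 87 mm and grips with 3 to 60 N. Pads are 19 mm wide; open, the fingers measure 117 mm over their backs; the gripper's body (75 mm by 190 mm) begins 51 mm behind the grasp point.
Start: joints at [86.207, 22.042, 0.453, 0, -68.411, -14.817], TCP at [0.199, 0.592, 0.292] pointing down, gripper open.
Joint ranges: [-179.83, 179.83], [-69.29, 118.12], [-61.27, 80.66], [-181.25, 117.63], [-171.15, -9.14], [-177.46, 177.46]. Speed limits (degrees/s): [159.86, 159.86, 180, 180, 180, 180].

### API

Orientations are given as a 3x3 rotation matrix whose columns are the frame's x, y, z axes.
In Python, from station import sense, capture, camera_model, finish_job, finger_overhang gives the robot as it stands. The module is installed in compiled form; this text tells all that it offers.
- The arm moves only by the tool jog_arm, never from a script. Its argument "rows" is a list that holds one entry, the list of rows, each a list of 4 numbers: the shift along the tool's x, y, z in m, then the turn about the tool's z in rad. A call has 1 to 20 rows; each row shifts and turns the commanded pose from where the row before left it, along the tool's axes as they then stand; what a row does not reach is not made up. A row lasts 1/8 s, in which the tool goes at most 62.5 mm and 10.7 degrees, less where a joint would pass 70% of its speed; a pose out of reach is approached as far as the arm can. A call is refused whole if a number of a shift passes 0.0625 or a number of a turn 0.188, either way. A call with a gripper value outside its range is refused whole. "claw" is the opening, from 0 (shut) to 1 (fully open), set as the call begins (left out, the last holds). The fingers move at their own pace and stop on an object; the grip force is fixed at half the most. Time passes only in rows, so rows that do not move let the fingers close. It gives the time, the measured TCP pose, the force, the opening and the grip force at its end, in the units of the state.
- sense(): the state, without advancing time (a new reading comes with each control period).
- capture(name): name is "scene" or "side" or "wrist"; returns the picture (384x512x3 uint8, red, green, blue); there is no depth.
- camera_model(name): a dict with "fovy" (degrees; the focal length in pixels is half the picture's height over the tangent of half this angle, whatever the lens; pixels are square), "cx", "cy" (the principal point, pixels), "eye" and "rotation" of the camera in the world. Camera axes: x right, y down, z forward; pixel columns grow to the right and rows downward; lengths in m; the calibration is good to about 2 mm. The wrist camera is an equidistant fisheye: a pixel r from the principal point sees the ray r / f radians off the axis. A picture is of the moment at which its call begins: read the wrist's pose just before it. camera_model takes no time and is no camera call; for the wrist camera it gives the pose at the moment of the call.
- finish_job(): hands the job in; it is judged then, once.
The state is a dict: "time_s": time; "joints": joint angles; "joint_velocities": joint speeds; "effort": joint torques, N m; "tcp_pos": TCP position; "ee_rot": TCP orientation; "wrist_force": force on the tool from outside, world axes, zero at the start; "moment": the same for the moment, N m; "gripper_width": opening from 0.0 (shut) to 1.0 (fully open); "gripper_force": force on a finger pad.
Only numpy, scipy, OpenCV 4.12 (cv2) and the standard library are available. Lean on these libraries where they do the work, as an engineer would, in place of code of your own. Each camera call takes 0.05 s, during which the arm holds its last target. There are 200 camera calls.

### The job

With the orange push stick from the blue tray, push the flat aluminium bar from behind through the low guard of the bench shear until it is fully home against the brass back stop, pressed there firmly for half a second (about 10 N) but never harder than 20 N. Keep the gripper off the bar, leave the other tools alone, and finally lay the push stick flat back in the blue tray and let go.

Things in the scene. Friction and masses are not known exactly. Their poses are not given: they have to be found in the camera images.
- shear: Green bench shear, fixed on the bench, with a flat steel bed 420 x 110 mm, its top 20 mm above the bench. Origin: on the bench surface, under the middle of the guard's mouth. Its x axis is the feed direction, z is up. The bed runs from x = -200 to +220 mm; green uprights and crosshead 130 mm high stand at x = 122 to 178 mm.
- mouth (a point): Middle of the guard's mouth on top of the bed (shear x = 0, 20 mm above the bench). Yellow frame 8 mm deep with an opening 46 mm wide and 28 mm high, its lintel's top 64 mm above the bench. Before it a yellow flared lead-in, 14 mm high, opening to about 76 mm at x = -34 mm. Behind it two guides, 46 mm apart, run to x = 200 mm under a clear guard with its roof 68 mm above the bench (x = 10 to 120 mm).
- hold_down (a point): Inside the guard, 65 mm beyond the mouth: lowest line of a sprung rubber hold-down roller, at rest 10 mm above the bed. It gives a bump of several newtons as the bar's front end goes under it and then a steady drag of 3 to 6 N; neither is yet the back stop. It keeps the bar in place afterwards.
- stop_zone (a point): Middle, on top of the bed, of the stretch where the brass back stop's face can be: 147 mm beyond the mouth. The stop, a stiffly sprung block 44 mm wide, 24 mm high (gives 1 mm at 10 N), is set by hand for each job, its face 122 to 172 mm beyond the mouth; its setting is not measured and must be felt for by pushing the bar slowly (10 to 20 mm/s); a fast knock breaks the force limit.
- bar: Flat aluminium bar, 120 (x) x 40 (y) x 12 (z) mm, 0.11 to 0.22 kg, loose on the shear's bed in front of the mouth, roughly along the feed direction. Origin: centre of its underside; x points to the shear.
- bar_front (a point): Centre of the bar's end face that goes into the shear (60 mm ahead of the bar's origin, 6 mm above its underside).
- bar_rear (a point): Centre of the bar's rear end face, where the push stick pushes.
- push_stick: Orange plastic push stick, 0.14 kg, lying flat in the blue tray. A blade 240 mm long, 24 mm wide, 12 mm high (x = -50 to +190 mm) and on its rear part an upright handle block 100 mm long (x = -50 to +50 mm), 24 mm wide, its top 60 mm above the underside with a black stripe. Origin: underside, below the middle of the handle; x points along the blade to the pushing tip, z up. Grip the handle across its 24 mm width (y), near its middle.
- stick_tip (a point): Centre of the push stick's flat front end face (24 x 12 mm), 190 mm ahead of the stick's origin and 6 mm above its underside.
- stick_middle (a point): Middle of the push stick's length, on its underside, 70 mm ahead of its origin.
- stick_tray: Shallow blue tray fixed on the bench, the push stick's place, 298 (x) x 100 (y) mm, rim 14 mm high, walls and floor 4 mm thick (inside 290 x 92 mm). Origin: centre of its underside. It and the grey tray may have changed places.
- tool_tray: Shallow grey tray of the same size, fixed on the bench, with a screwdriver and a chisel in it. Not needed.
- screwdriver: Screwdriver, 200 mm long, lying in the grey tray: leave alone. Origin: underside.
- chisel: Small cold chisel, about 160 mm long, lying in the grey tray: leave alone. Origin: underside.
- bit_holder: Black upright cylinder 62 mm across, 115 mm high with drill bits on top, loose, beyond the shear: leave alone. Origin: underside centre.
- tape: Tape measure 70 x 40 x 65 mm, loose, beyond the shear: leave alone. Origin: underside centre.
Not all that is in view belongs to the job. What is shaped like the bar but green or pink is not meant.

How it is judged:
By the outcome, as a careful person would: the job done as asked, in the order asked, and still so for the second after the job is handed in, with the robot touching nothing.
It also fails if it takes over 67 s, if anything falls off the work surface, if the arm or the gripper's body presses on something with over 40 N, if the wrist force passes 120 N, or if a joint passes its speed limit or range.

## Working session

There is one attempt and no reset: what is moved stays moved. The work goes in short steps, Python scripts to look and compute and a tool call to move; the robot and the scene stay as the last step left them, time stands still between calls to the robot, and variables do not carry over. Pictures are saved under pics/ and viewed, at most 12 in all, crops included, and the job is handed in when it is done.

Besides the shell and the picture viewer there is one more tool, called in YAML: its name, and indented under it one key for each argument. jog_arm: Moves the arm, as the interface text tells. Its arguments: {"type":"object","properties":{"rows":{"type":"array"},"claw":{"type":"number"}},"required":["rows"]}

```bash
mkdir -p pics
cat > h.py <<'E'
import numpy as np, cv2
from station import *
np.set_printoptions(precision=4,suppress=True)
def snap(n,f):
    m=camera_model(n); im=capture(n); cv2.imwrite('pics/'+f+'.png',im[:,:,::-1]); return im,m
def ray(m,u,v,name):
    f=192/np.tan(np.radians(m['fovy'])/2); d=np.array([(u-m['cx'])/f,(v-m['cy'])/f,1.])
    if name=='wrist':
        r=np.hypot(d[0],d[1]); d=np.array([np.sin(r)*d[0]/r,np.sin(r)*d[1]/r,np.cos(r)]) if r>0 else d
    return np.array(m['eye']),np.array(m['rotation'])@d
def onz(m,u,v,z,name):
    e,d=ray(m,u,v,name); return e+d*(z-e[2])/d[2]
def pix(m,P,name):
    f=192/np.tan(np.radians(m['fovy'])/2); p=np.array(m['rotation']).T@(np.array(P)-m['eye'])
    if name=='wrist':
        t=np.arctan2(np.hypot(p[0],p[1]),p[2]); s=f*t/np.hypot(p[0],p[1]); return p[:2]*s+[m['cx'],m['cy']]
    return f*p[:2]/p[2]+[m['cx'],m['cy']]
E
python3 - <<'E'
from h import *
s=sense();print(s['ee_rot'],s['tcp_pos'],s['gripper_width'],finger_overhang)
ims=[]
for n in('scene','side','wrist'):
    im,m=snap(n,n+'0');ims.append(im);print(n,m)
E
```

```text
[[ 0.9477 -0.3193 -0.0006]
 [-0.3193 -0.9477 -0.0021]
 [ 0.0001  0.0022 -1.    ]] [0.1993 0.5919 0.2912] 0.9984792368222805 0.0697
scene {'fovy': 56.891579356514825, 'cx': 265.33765241448504, 'cy': 195.0074698272238, 'eye': array([0.9888, 0.3888, 0.829 ]), 'rotation': array([[-0.7103,  0.5327, -0.4601],
       [ 0.7039,  0.5398, -0.4617],
       [ 0.0024, -0.6518, -0.7584]])}
side {'fovy': 49.913143905255836, 'cx': 254.82689670199255, 'cy': 189.29722831046365, 'eye': array([ 0.2593, -0.7133,  0.8852]), 'rotation': array([[ 0.9187, -0.2992,  0.2578],
       [-0.3946, -0.7212,  0.5694],
       [ 0.0156, -0.6248, -0.7806]])}
wrist {'fovy': 65.70646984690485, 'cx': 254.79612049495807, 'cy': 190.75689771533033, 'eye': array([0.2669, 0.568 , 0.383 ]), 'rotation': array([[-0.3199, -0.9135, -0.2513],
       [-0.9475,  0.3089,  0.0831],
       [ 0.0017,  0.2647, -0.9643]])}
```

```bash
python3 -c "
import cv2,numpy as np
a=[cv2.imread('pics/%s0.png'%n) for n in('scene','side')]
cv2.imwrite('pics/w.png',cv2.resize(cv2.imread('pics/wrist0.png'),(800,600)))
cv2.imwrite('pics/s.png',cv2.resize(a[0],(800,600)))"
```

```text
(no output)
```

View pics/s.png

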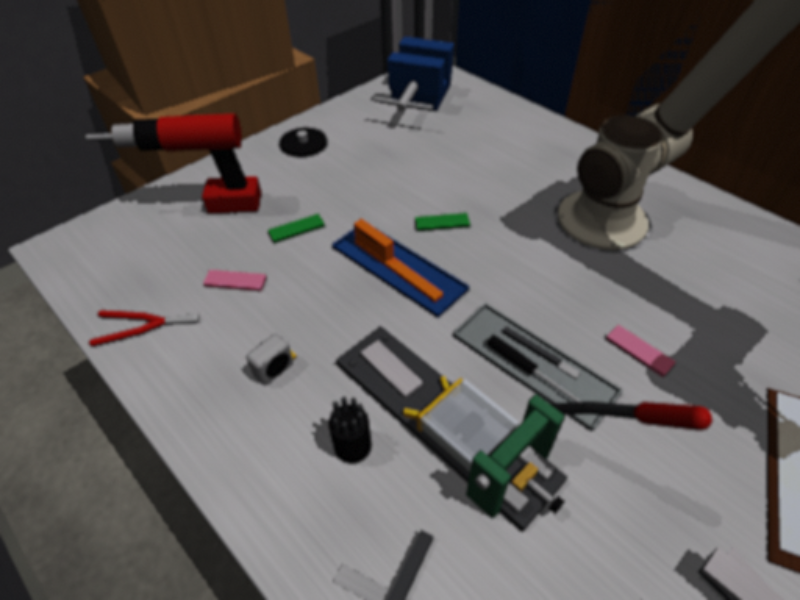

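View pics/w.png

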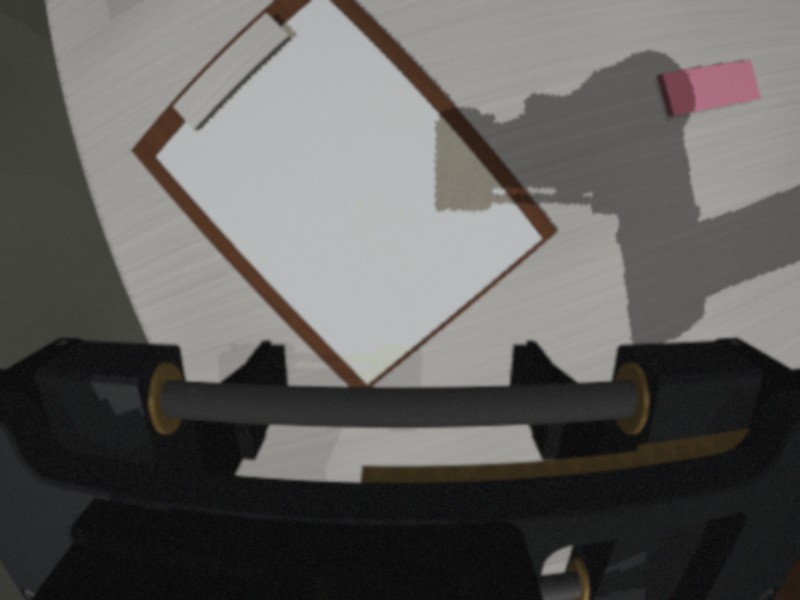

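The scene picture shows one orange stick (view px 375,240 to 440,297) lying in the blue tray. The bar candidates are silver on the bed (390,365), green (297,228) and (442,221), and pink (235,280) and (640,348). I choose the silver one on the shear bed and the orange stick. The wrist view shows only the clipboard and a pink block. Next I'll crop close to check the choice.

```bash
python3 -c "
import cv2
a=cv2.imread('pics/scene0.png')[135:345,205:375]
cv2.imwrite('pics/c1.png',cv2.resize(a,None,fx=2.857,fy=2.857,interpolation=cv2.INTER_CUBIC))
a=cv2.imread('pics/side0.png')
cv2.imwrite('pics/c2.png',cv2.resize(a,(800,600)))"
```

```text
(no output)
```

View pics/c1.png

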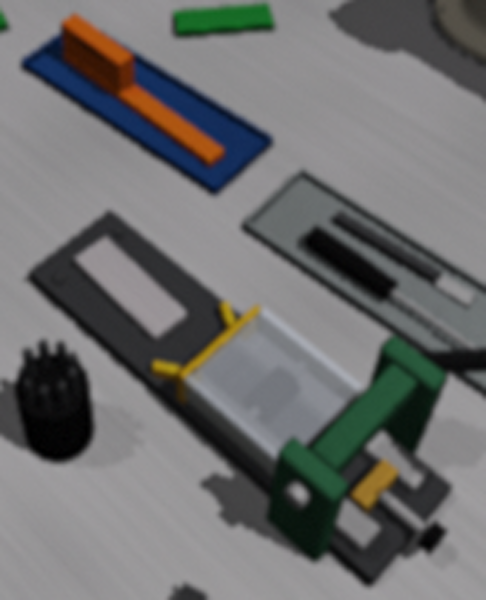

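View pics/c2.png

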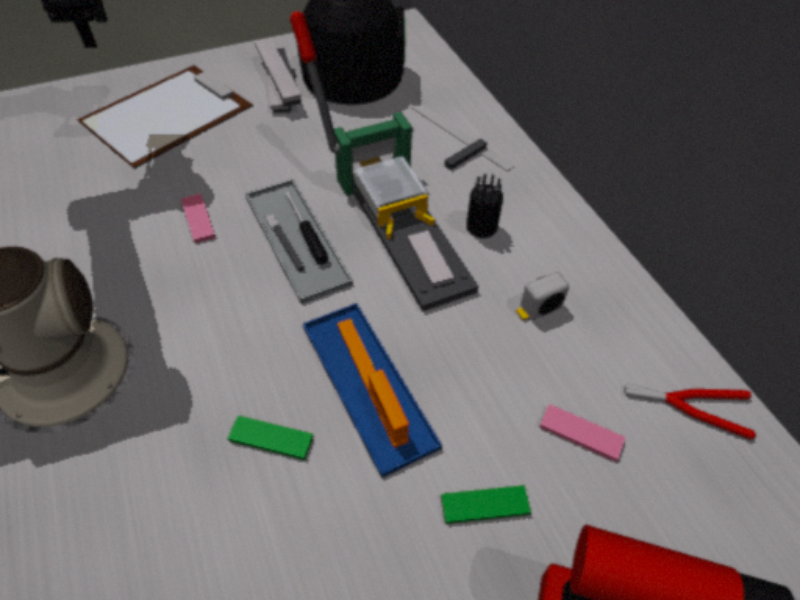

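```bash
cat > fit.py <<'E'
from h import *
from scipy.optimize import least_squares
S,D=camera_model('scene'),camera_model('side')
c1=lambda u,v:('scene',S,u/2.857+205-.3,v/2.857+135-.3)
c2=lambda u,v:('side',D,u/1.5625-.2,v/1.5625-.2)
def fit(obs,g):
    # obs: (body xyz, observation)
    def r(p):
        c,s=np.cos(p[2]),np.sin(p[2]); o=[]
        for b,(n,m,u,v) in obs: o+=list(pix(m,[p[0]+c*b[0]-s*b[1],p[1]+s*b[0]+c*b[1],b[2]],n)-[u,v])
        return o
    q=least_squares(r,g,loss='soft_l1'); return q.x,np.array(r(q.x)).reshape(-1,2)
if __name__=='__main__':
    for l,z in (('bar',(75,258)),('b',(105,237)),('c',(187,310)),('d',(160,337))): print(onz(S,*c1(*z)[2:],.032,'scene'))
    for z in ((409,238),(433,231),(455,277),(433,285)): print('side',onz(D,*c2(*z)[2:],.032,'side'))
    print('bed');
    for z in ((30,275),(110,212),(450,487)): print(onz(S,*c1(*z)[2:],.02,'scene'))
    for z in ((430,304),(477,288)): print('side',onz(D,*c2(*z)[2:],.02,'side'))
    print('tray')
    for z in ((22,62),(270,138),(215,188)): print(onz(S,*c1(*z)[2:],.014,'scene'))
    for z in ((304,325),(360,306),(440,448),(386,472)): print('side',onz(D,*c2(*z)[2:],.014,'side'))
    print('tip')
    for z in ((205,158),(224,150)): print(onz(S,*c1(*z)[2:],.016,'scene'))
    for z in ((338,323),(354,320)): print('side',onz(D,*c2(*z)[2:],.016,'side'))
    print('handle top')
    for z in ((65,20),(75,14),(133,58),(122,65)): print(onz(S,*c1(*z)[2:],.064,'scene'))
    for z in ((390,433),(409,427),(368,377),(382,371)): print('side',onz(D,*c2(*z)[2:],.064,'side'))
E
python3 fit.py
```

```text
[ 0.6499 -0.0854  0.032 ]
[ 0.6122 -0.0839  0.032 ]
[0.615  0.0325 0.032 ]
[0.6531 0.0356 0.032 ]
side [0.6124 0.0266 0.032 ]
side [0.6607 0.0261 0.032 ]
side [ 0.6486 -0.0896  0.032 ]
side [ 0.6055 -0.0913  0.032 ]
bed
[ 0.6891 -0.1079  0.02  ]
[ 0.5815 -0.111   0.02  ]
[0.5772 0.3033 0.02  ]
side [ 0.5878 -0.1187  0.02  ]
side [ 0.6784 -0.1181  0.02  ]
tray
[ 0.5006 -0.3525  0.014 ]
[ 0.3843 -0.0681  0.014 ]
[ 0.4786 -0.0612  0.014 ]
side [ 0.3771 -0.0742  0.014 ]
side [ 0.4777 -0.0726  0.014 ]
side [ 0.4909 -0.3618  0.014 ]
side [ 0.4043 -0.3652  0.014 ]
tip
[ 0.4572 -0.0965  0.016 ]
[ 0.4343 -0.0901  0.016 ]
side [ 0.4304 -0.0935  0.016 ]
side [ 0.4572 -0.0979  0.016 ]
handle top
[ 0.4512 -0.3269  0.064 ]
[ 0.4362 -0.3268  0.064 ]
[ 0.4394 -0.2261  0.064 ]
[ 0.4556 -0.2264  0.064 ]
side [ 0.423  -0.3345  0.064 ]
side [ 0.4512 -0.3363  0.064 ]
side [ 0.4281 -0.2381  0.064 ]
side [ 0.4512 -0.2365  0.064 ]
```

Run:
```python
from fit import *
v=lambda u,w:(u/1.5625-.2,w/1.5625-.2)
def tri(a,b):
    e1,d1=ray(S,*v(*a),'scene');e2,d2=ray(D,*v(*b),'side')
    t=np.linalg.lstsq(np.c_[d1,-d2],e2-e1,rcond=None)[0];p,q=e1+t[0]*d1,e2+t[1]*d2;return (p+q)/2,np.linalg.norm(p-q)
print('lever end',tri((710,418),(300,16)),tri((640,412),(309,55)))
print('holder base',onz(S,*v(352,448),0,'scene'),onz(D,*v(484,226),0,'side'), 'tape',onz(S,*v(270,368),0.03,'scene'))
c=lambda u,w:c1(u,w)[2:]
for z in((352,495),(385,460),(400,470),(370,507)):print('brass',onz(S,*c(*z),.044,'scene'))
for z in((183,373),(260,308)):print('lintel',onz(S,*c(*z),.064,'scene'))
for z in((376,211),(428,197)):print('lintel side',onz(D,*v(*z),.064,'side'))
```

```text
lever end (array([0.5478, 0.4009, 0.2847]), np.float64(0.009387690793857359)) (array([0.5488, 0.3426, 0.2333]), np.float64(0.008256379310821928))
holder base [0.7725 0.0291 0.    ] [0.7727 0.0284 0.    ] tape [ 0.784  -0.1716  0.03  ]
brass [0.6509 0.2544 0.044 ]
brass [0.6082 0.2547 0.044 ]
brass [0.6064 0.2687 0.044 ]
brass [0.6485 0.2707 0.044 ]
lintel [0.6774 0.089  0.064 ]
lintel [0.5821 0.0911 0.064 ]
lintel side [0.571 0.084 0.064]
lintel side [0.6746 0.0818 0.064 ]
```

jog_arm:
  rows:
    - [[0.0327,0.0407,-0.002,0],[0.0327,0.0407,-0.002,0],[0.0327,0.0407,-0.002,0],[0.0327,0.0407,-0.002,0],[0.0327,0.0407,-0.002,0],[0.0327,0.0407,-0.002,0],[0.0327,0.0407,-0.002,0],[0.0327,0.0407,-0.002,0],[0.0327,0.0407,-0.002,0],[0.0327,0.0407,-0.002,0],[0.0236,0.0433,0.0043,0],[0.0236,0.0433,0.0043,0],[0.0236,0.0433,0.0043,0],[0.0236,0.0433,0.0043,0],[0.0236,0.0433,0.0043,0],[0.0236,0.0433,0.0043,0],[0.0236,0.0433,0.0043,0]]
  claw: 0.6

```text
time_s: 2.28
tcp_pos: [0.4392, -0.2394, 0.2819]
ee_rot: [[0.948, -0.319, -0.0], [-0.319, -0.948, 0.0], [-0.0, -0.0, -1.0]]
wrist_force: [0.4, 1.0, 0.4]
gripper_width: 0.601
gripper_force: 0.0
```

jog_arm:
  rows:
    - [[0,0,0,0.185],[0,0,0,0.185],[0,0,0,0.185],[0,0,0,0.185],[0,0,0,0.185],[0,0,0,0.185],[0,0,0,0.185],[0,0,0,0.185],[0,0,0,0.185],[0,0,0,0.185],[0,0,0,0.185],[0,0,0,0.185]]

```text
time_s: 3.78
tcp_pos: [0.4391, -0.2377, 0.2819]
ee_rot: [[-0.831, -0.557, -0.001], [-0.557, 0.831, 0.0], [0.0, 0.001, -1.0]]
wrist_force: [0.6, 0.4, 0.5]
gripper_width: 0.599
gripper_force: 0.0
```

```bash
python3 -c "
from h import *
s=sense();print(s['time_s'],s['joints'],s['tcp_pos'],s['ee_rot'])"
```

```text
3.775 [ -9.764   10.2608 -17.7051  -0.0099 -62.0706 -46.3929] [ 0.4391 -0.2377  0.2819] [[-0.8306 -0.5569 -0.0006]
 [-0.5569  0.8306  0.0003]
 [ 0.0004  0.0006 -1.    ]]
```

jog_arm:
  rows:
    - [[0,0,0,0.18],[0,0,0,0.18],[0,0,0,0.18],[0,0,0,0.18],[0,0,0,0.18],[0,0,0,0.18],[0,0,0,0.18],[0,0,0,0.18],[0,0,0,0.18],[0,0,0,0.18],[0,0,0,0.18],[0,0,0,0.18],[0,0,0,0]]

```text
time_s: 5.4
tcp_pos: [0.4391, -0.2377, 0.2819]
ee_rot: [[-0.01, 1.0, -0.0], [1.0, 0.01, 0.0], [0.0, -0.0, -1.0]]
wrist_force: [0.6, -0.7, -0.6]
gripper_width: 0.602
gripper_force: 0.0
```

Run:
```python
from h import *
s=sense();print(s['time_s'],s['joints'],s['tcp_pos'],s['ee_rot'])
im,m=snap('wrist','wr1');print(m)
cv2.imwrite('pics/wr1b.png',cv2.resize(im[:,:,::-1],(800,600)))
np.save('wr1.npy',np.r_[m['eye'],m['rotation'].ravel()])
```

```text
5.4 [  -9.7637   10.2592  -17.6996   -0.0069  -62.0708 -169.6803] [ 0.4391 -0.2377  0.2819] [[-0.0096  1.     -0.0005]
 [ 1.      0.0096  0.0002]
 [ 0.0002 -0.0005 -1.    ]]
{'fovy': 65.70646984690485, 'cx': 254.79612049495807, 'cy': 190.75689771533033, 'eye': array([ 0.4379, -0.167 ,  0.3737]), 'rotation': array([[ 1.    ,  0.0092,  0.0006],
       [ 0.009 , -0.9649, -0.2624],
       [-0.0018,  0.2624, -0.965 ]])}
```

View pics/wr1b.png

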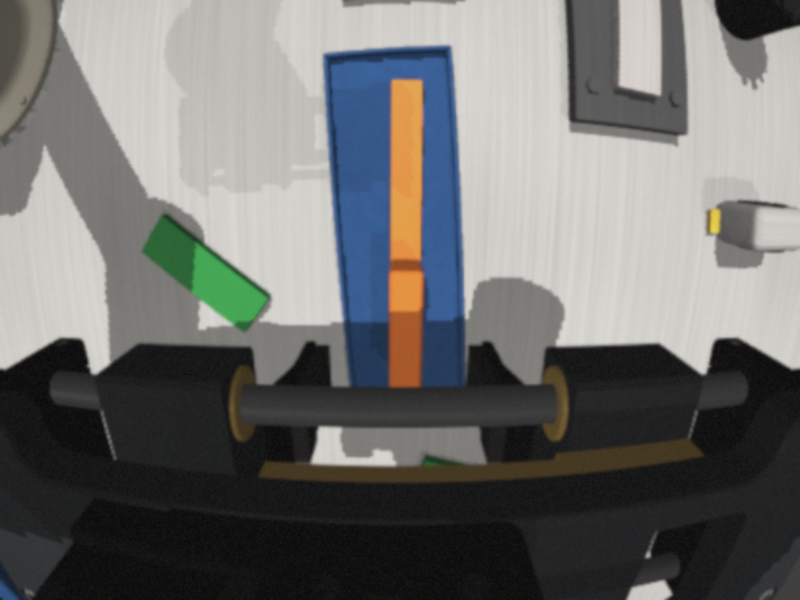

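The wrist view shows the stick in the tray: tip top edge at view px (391,80)–(422,80), handle front at (388–423,265). The bed's rear edge is at (572,122)–(686,133) and the bar's rear end at (619,88)–(661,97).

Run:
```python
from fit import *
a=np.load('wr1.npy');m=camera_model('wrist');m['eye']=a[:3];m['rotation']=a[3:].reshape(3,3)
W=lambda u,v,z:onz(m,u/1.5625-.2,v/1.5625-.2,z,'wrist')
print('tip',W(391,80,.016),W(422,80,.016))
print('handle front top',W(389,270,.064),W(423,270,.064),'rear vis',W(389,385,.064),W(422,385,.064))
print('blade mid',W(390,200,.016),W(423,200,.016))
print('tray',W(325,54,.014),W(450,47,.014),W(465,385,.014),W(352,385,.014))
print('bed',W(572,122,.02),W(686,133,.02))
print('bar',W(619,88,.032),W(661,97,.032))
```

```text
tip [ 0.4309 -0.0928  0.016 ] [ 0.4544 -0.0924  0.016 ]
handle front top [ 0.4315 -0.2312  0.064 ] [ 0.4546 -0.231   0.064 ] rear vis [ 0.4317 -0.3174  0.064 ] [ 0.4561 -0.3172  0.064 ]
blade mid [ 0.431  -0.1863  0.016 ] [ 0.4562 -0.186   0.016 ]
tray [ 0.3797 -0.0699  0.014 ] [ 0.476  -0.0641  0.014 ] [ 0.4962 -0.3416  0.014 ] [ 0.3989 -0.3423  0.014 ]
bed [ 0.5728 -0.1187  0.02  ] [ 0.6829 -0.1141  0.02  ]
bar [ 0.6088 -0.088   0.032 ] [ 0.6486 -0.0893  0.032 ]
```

jog_arm:
  rows:
    - [[0,0,0,-0.185],[0,0,0,-0.185],[0,0,0,-0.185],[0,0,0,-0.185],[0,0,0,-0.185],[0,0,0,-0.185],[0,0,0,-0.185],[0,0,0,-0.185],[0,0,0,-0.185],[0,0,0,-0.185],[0,0,0,-0.185],[0,0,0,-0.185],[0,0,0,-0.185],[0,0,0,-0.185],[0,0,0,-0.185],[0,0,0,-0.185],[0,0,0,-0.18]]

```text
time_s: 7.58
tcp_pos: [0.4392, -0.2377, 0.282]
ee_rot: [[0.015, -1.0, -0.0], [-1.0, -0.015, 0.0], [-0.0, 0.0, -1.0]]
wrist_force: [-0.4, 0.0, 0.1]
gripper_width: 0.602
gripper_force: 0.0
```

jog_arm:
  rows:
    - [[0.0448,-0.004,0,0.01],[0,0,0.05,0],[0,0,0.05,0],[0,0,0.05,0],[0,0,0.03,0],[0,0,0.013,0],[0,0,0,0]]

```text
time_s: 8.45
tcp_pos: [0.4436, -0.2826, 0.0888]
ee_rot: [[-0.003, -1.0, -0.001], [-1.0, 0.003, 0.0], [-0.0, 0.001, -1.0]]
wrist_force: [-0.7, -0.1, 1.3]
gripper_width: 0.601
gripper_force: 0.0
```

jog_arm:
  rows:
    - [[0,0,0,0],[0,0,0,0],[0,0,0,0],[0,0,0,0],[0,0,0,0],[0,0,0,0]]
  claw: 0

```text
time_s: 9.2
tcp_pos: [0.4439, -0.2826, 0.0897]
ee_rot: [[-0.004, -1.0, 0.001], [-1.0, 0.004, -0.0], [0.0, -0.001, -1.0]]
wrist_force: [-0.5, 0.7, 4.9]
gripper_width: 0.277
gripper_force: 30.0
```

jog_arm:
  rows:
    - [[0,0,-0.01,0],[0,0,-0.03,0],[0,0,-0.04,0],[0,0,-0.03,0],[0.002,-0.03,-0.01,0],[0.002,-0.035,0,0],[0.002,-0.035,0,0],[0.002,-0.035,0,0],[0.002,-0.035,0,0],[0.002,-0.016,0.02,0],[0,0,0.035,0],[0,0,0.01,0],[0,0,0,0],[0,0,0,0]]

```text
time_s: 10.95
tcp_pos: [0.6302, -0.2956, 0.146]
ee_rot: [[-0.004, -1.0, 0.003], [-1.0, 0.004, -0.001], [0.001, -0.003, -1.0]]
wrist_force: [0.1, 0.6, -0.8]
gripper_width: 0.274
gripper_force: 30.0
```

Run:
```python
from h import *
s=sense();print(s['time_s'],s['joints'],s['tcp_pos'],s['ee_rot'],s['wrist_force'],s['moment'])
a,_=snap('scene','sc2');b,_=snap('side','sd2')
A=cv2.resize(a[200:350,205:375],None,fx=4,fy=4,interpolation=cv2.INTER_CUBIC)
B=cv2.resize(b[60:210,195:325],None,fx=4,fy=4,interpolation=cv2.INTER_CUBIC)
cv2.imwrite('pics/A2.png',A[:,:,::-1]);cv2.imwrite('pics/B2.png',B[:,:,::-1])
```

```text
10.95 [-11.8466  35.5239   1.2236   0.0363 -55.5362  11.6128] [ 0.6302 -0.2956  0.146 ] [[-0.0037 -1.      0.0027]
 [-1.      0.0037 -0.0011]
 [ 0.0011 -0.0027 -1.    ]] [ 0.1481  0.6044 -0.7782] [ 0.0084 -0.0336  0.0312]
```

View pics/A2.png

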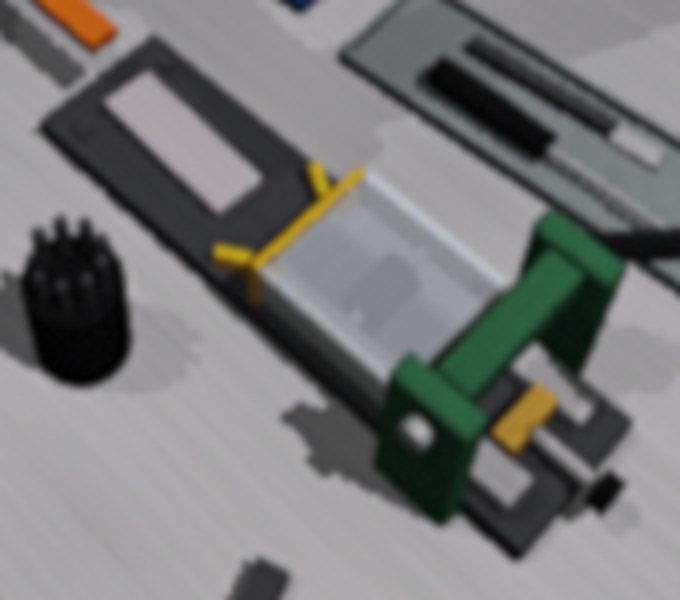

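View pics/B2.png

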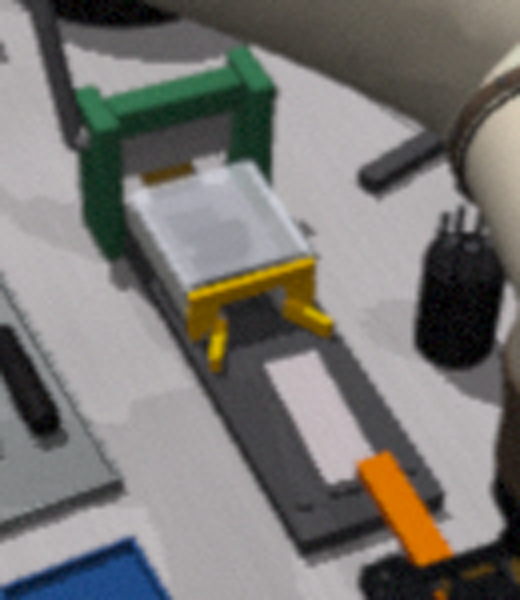

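Picture A (scene) shows the stick tip at (93–116,28–40), the bar corners at (105,100), (150,72), (263,178) and (218,213), and the brass at (497,430)–(543,388). Picture B (side) shows the tip at (360,465)–(393,453), bar rear corner at (330,483) and front corners at (265,365) and (315,350). I'll fit the shear and bar poses with both views.

Run:
```python
from fit import *
A=lambda u,v:('scene',S,u/4+205-.375,v/4+200-.375)
B=lambda u,v:('side',D,u/4+195-.375,v/4+60-.375)
a=np.load('wr1.npy');m=camera_model('wrist');m['eye']=a[:3];m['rotation']=a[3:].reshape(3,3)
Wr=lambda u,v:('wrist',m,u/1.5625-.2,v/1.5625-.2)
print('tip expected .631,-.1056:',[onz(S,*A(*z)[2:],.0725,'scene') for z in((116,28),(93,41))],[onz(D,*B(*z)[2:],.0725,'side') for z in((360,465),(393,453))])
bed=[((-.2,.055,.02),A(153,40)),((-.2,-.055,.02),A(44,124)),((.22,.055,.02),A(630,425)),((.22,-.055,.02),A(517,545)),
 ((-.2,.055,.02),B(303,543)),((-.2,-.055,.02),B(441,492)),((-.2,.055,.02),Wr(572,122)),((-.2,-.055,.02),Wr(686,133))]
p,r=fit(bed,[.63,.08,1.57]);print('shear',p[:2],np.degrees(p[2]));print(r)
ps,_=fit(bed[:4],[.63,.08,1.57]);print('scene only',ps[:2],np.degrees(ps[2]))
bar=[((-.06,.02,.032),A(150,72)),((-.06,-.02,.032),A(105,100)),((.06,.02,.032),A(263,178)),((.06,-.02,.032),A(218,213)),
 ((-.06,.02,.032),B(330,484)),((.06,.02,.032),B(265,364)),((.06,-.02,.032),B(315,350)),((-.06,.02,.032),Wr(619,88)),((-.06,-.02,.032),Wr(661,97))]
q,r=fit(bar,[.63,-.03,1.57]);print('bar',q[:2],np.degrees(q[2]));print(r)
qs,_=fit(bar[:4],[.63,-.03,1.57]);print('scene only',qs[:2],np.degrees(qs[2]))
def rel(P,p):
    c,s=np.cos(p[2]),np.sin(p[2]);d=np.array(P[:2])-p[:2];return np.array([c*d[0]+s*d[1],-s*d[0]+c*d[1]])
for q_,p_ in((q,p),(qs,ps)):print('bar in shear',rel(q_,p_),np.degrees(q_[2]-p_[2]))
for z in((497,430),(543,388),(515,450),(557,402)):print('brass in shear',rel(onz(S,*A(*z)[2:],.044,'scene'),ps))
for z in((255,262),(362,172)):print('lintel',rel(onz(S,*A(*z)[2:],.064,'scene'),ps))
for z in((190,297),(315,260)):print('lintel side',rel(onz(D,*B(*z)[2:],.064,'side'),p))
```

```text
tip expected .631,-.1056: [array([ 0.6212, -0.1029,  0.0725]), array([ 0.6398, -0.1053,  0.0725])] [array([ 0.6167, -0.1092,  0.0725]), array([ 0.6411, -0.1081,  0.0725])]
shear [0.629  0.0837] 89.86215068437413
[[ 1.1556 -3.2056]
 [-0.8012 -2.6375]
 [ 0.9244 -1.3174]
 [ 0.3857  1.7865]
 [-0.6527 -0.0809]
 [ 1.5857  0.5171]
 [ 0.5666 -1.9534]
 [ 0.3057  1.7223]]
scene only [0.6335 0.0853] 90.33799488070696
bar [ 0.6316 -0.0278] 87.41980278235091
[[-0.5185 -1.2249]
 [-0.4029 -0.5049]
 [ 0.1083 -0.9514]
 [ 0.0755 -0.9891]
 [ 0.2199  0.034 ]
 [ 0.3726 -0.1833]
 [ 0.7771 -0.0695]
 [ 0.0624 -0.8997]
 [ 0.13   -0.4876]]
scene only [ 0.6332 -0.0254] 86.67604622349751
bar in shear [-0.1115 -0.0029] -2.4423479020232017
bar in shear [-0.1106  0.0009] -3.6619486572094577
brass in shear [ 0.1694 -0.0153]
brass in shear [0.1725 0.024 ]
brass in shear [ 0.184  -0.0174]
brass in shear [0.1835 0.0228]
lintel [ 0.0026 -0.0443]
lintel [0.0054 0.05  ]
lintel side [0.002 0.052]
lintel side [ 0.0035 -0.0469]
```

Run:
```python
from fit import *
B=lambda u,v:('side',D,u/4+195-.375,v/4+60-.375)
for z in((145,184),(193,172)):print([ (onz(D,*B(*z)[2:],h,'side')-[.628,.0855,0]) for h in (.02,.044)])
b=cv2.imread('pics/sd2.png')[90:130,215:275]; s=cv2.imread('pics/sc2.png')[285:325,315:365]
cv2.imwrite('pics/z.png',np.hstack([cv2.resize(b,(720,480),interpolation=cv2.INTER_NEAREST)]))
hsv=cv2.cvtColor(cv2.imread('pics/sc2.png'),cv2.COLOR_BGR2HSV)
mk=cv2.inRange(hsv,(12,120,70),(28,255,255));mk[:, :320]=0;mk[:280]=0;ys,xs=np.nonzero(mk)
for i in(xs.argmin(),ys.argmin(),xs.argmax(),ys.argmax()):print('scene brass',xs[i],ys[i],onz(S,xs[i],ys[i],.044,'scene')-[.630,.0865,0])
```

```text
[array([-0.0184,  0.1771,  0.02  ]), array([-0.0282,  0.15  ,  0.044 ])]
[array([0.0227, 0.1763, 0.02  ]), array([0.0119, 0.1492, 0.044 ])]
scene brass 328 306 [0.0171 0.1651 0.044 ]
scene brass 339 296 [-0.0205  0.1679  0.044 ]
scene brass 343 299 [-0.0212  0.179   0.044 ]
scene brass 333 313 [0.022  0.1835 0.044 ]
```

View pics/z.png

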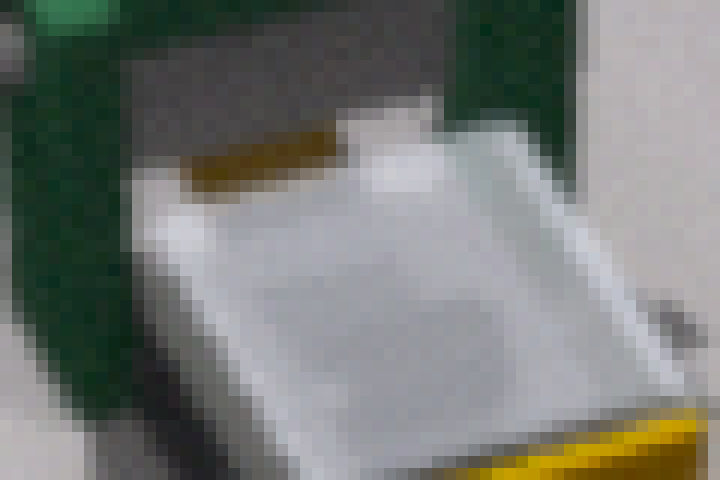

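jog_arm:
  rows:
    - [[0,0.002,0.0125,0],[0,0,0.0125,0],[0,0,0.009,0],[0,0,0.0045,0],[-0.005,0,0,0],[-0.005,0,0,0],[-0.004,0,0,0],[0,0,0,0]]

```text
time_s: 12.05
tcp_pos: [0.6277, -0.2807, 0.1059]
ee_rot: [[-0.003, -1.0, 0.0], [-1.0, 0.003, -0.0], [0.0, -0.0, -1.0]]
wrist_force: [0.7, -0.9, -1.4]
gripper_width: 0.271
gripper_force: 30.0
```

jog_arm:
  rows:
    - [[-0.002,0,0,0],[-0.002,0,0,0],[-0.003,0,0,0],[-0.003,0,0,0],[-0.004,0,0,0],[-0.004,0,0,0],[-0.004,0,0,0],[-0.004,0,0,0]]

```text
time_s: 13.05
tcp_pos: [0.6277, -0.2549, 0.1057]
ee_rot: [[-0.004, -1.0, 0.0], [-1.0, 0.004, 0.0], [-0.0, -0.0, -1.0]]
wrist_force: [-0.4, -1.2, -1.1]
gripper_width: 0.273
gripper_force: 30.0
```

jog_arm:
  rows:
    - [[-0.003,0,-0.001,0],[-0.003,0,0,0],[-0.003,0,0,0],[-0.003,0,0,0],[-0.003,0,0,0],[-0.003,0,0,0],[-0.003,0,0,0],[-0.003,0,0,0],[-0.003,0,0,0],[-0.003,0,0,0],[-0.003,0,0,0],[-0.003,0,0,0],[-0.003,0,0,0],[-0.003,0,0,0]]

```text
time_s: 14.8
tcp_pos: [0.6278, -0.213, 0.1067]
ee_rot: [[-0.004, -1.0, 0.0], [-1.0, 0.004, -0.0], [0.0, -0.0, -1.0]]
wrist_force: [-0.4, -0.7, -2.6]
gripper_width: 0.273
gripper_force: 30.0
```

Run:
```python
from h import *
print(sense()['wrist_force'],sense()['tcp_pos'])
a,_=snap('scene','sc3');b,_=snap('side','sd3')
A=cv2.resize(a[200:320,205:315],(440,480),interpolation=cv2.INTER_CUBIC)
B=cv2.resize(b[110:210,215:305],(360,400),interpolation=cv2.INTER_CUBIC); B=cv2.copyMakeBorder(B,0,80,0,0,cv2.BORDER_CONSTANT)
cv2.imwrite('pics/AB3.png',np.hstack([A,B])[:,:,::-1])
```

```text
[-0.3734 -0.6848 -2.603 ] [ 0.6278 -0.213   0.1067]
```

View pics/AB3.png

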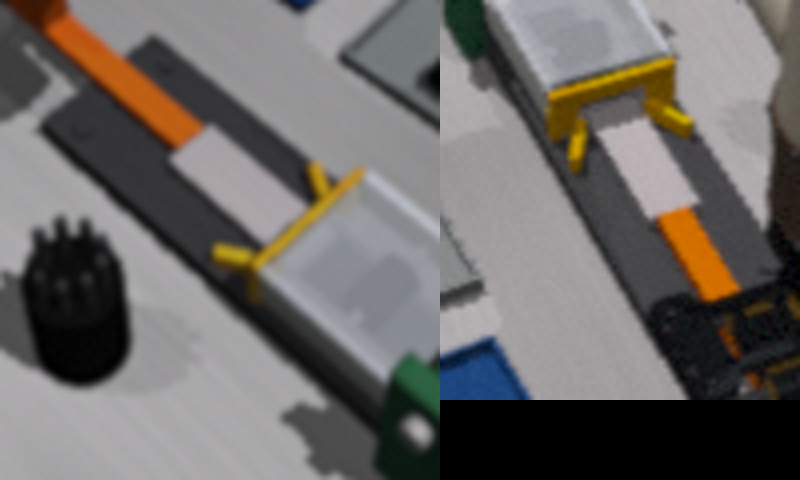

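The scene (left) and side (right) crops show the bar with its front in the mouth and straight. The stick tip is centred on the bar's rear end (left about 185,140; right about 680,212). I'll keep pushing.

jog_arm:
  rows:
    - [[-0.003,0,0,0],[-0.003,0,0,0],[-0.003,0,0,0],[-0.003,0,0,0],[-0.003,0,0,0],[-0.003,0,0,0],[-0.003,0,0,0],[-0.003,0,0,0],[-0.003,0,0,0],[-0.003,0,0,0]]

```text
time_s: 16.15
tcp_pos: [0.628, -0.1831, 0.1067]
ee_rot: [[-0.004, -1.0, 0.0], [-1.0, 0.004, -0.0], [0.0, -0.0, -1.0]]
wrist_force: [0.1, -1.8, -0.6]
gripper_width: 0.275
gripper_force: 30.0
```

jog_arm:
  rows:
    - [[-0.002,0,0,0],[-0.002,0,0,0],[-0.002,0,0,0],[-0.002,0,0,0],[-0.002,0,0,0],[-0.002,0,0,0],[-0.002,0,0,0]]

```text
time_s: 17.02
tcp_pos: [0.628, -0.1691, 0.1067]
ee_rot: [[-0.004, -1.0, 0.0], [-1.0, 0.004, -0.0], [0.0, -0.0, -1.0]]
wrist_force: [0.0, -1.2, -0.3]
gripper_width: 0.272
gripper_force: 30.0
```

jog_arm:
  rows:
    - [[-0.002,0,0,0],[-0.002,0,0,0],[-0.002,0,0,0],[-0.002,0,0,0],[-0.002,0,0,0],[-0.002,0,0,0],[-0.002,0,0,0]]

```text
time_s: 17.9
tcp_pos: [0.6281, -0.155, 0.1067]
ee_rot: [[-0.004, -1.0, 0.0], [-1.0, 0.004, 0.0], [-0.0, -0.0, -1.0]]
wrist_force: [-0.3, -3.9, 0.1]
gripper_width: 0.268
gripper_force: 30.0
```

jog_arm:
  rows:
    - [[-0.002,0,0,0],[-0.002,0,0,0],[-0.002,0,0,0],[-0.002,0,0,0],[-0.002,0,0,0],[-0.002,0,0,0],[-0.002,0,0,0],[-0.002,0,0,0],[-0.002,0,0,0],[-0.002,0,0,0]]

```text
time_s: 19.15
tcp_pos: [0.6281, -0.1351, 0.1066]
ee_rot: [[-0.004, -1.0, -0.0], [-1.0, 0.004, 0.0], [-0.0, 0.0, -1.0]]
wrist_force: [0.5, -4.0, -0.3]
gripper_width: 0.272
gripper_force: 30.0
```

jog_arm:
  rows:
    - [[-0.002,0,0,0],[-0.002,0,0,0],[-0.002,0,0,0],[-0.002,0,0,0],[-0.002,0,0,0],[-0.002,0,0,0],[-0.002,0,0,0],[-0.002,0,0,0],[-0.002,0,0,0],[-0.002,0,0,0]]

```text
time_s: 20.4
tcp_pos: [0.6282, -0.1151, 0.1067]
ee_rot: [[-0.004, -1.0, -0.0], [-1.0, 0.004, 0.0], [-0.0, 0.0, -1.0]]
wrist_force: [0.0, -4.5, -0.1]
gripper_width: 0.271
gripper_force: 30.0
```

jog_arm:
  rows:
    - [[-0.0015,0,0,0],[-0.0015,0,0,0],[-0.0015,0,0,0],[-0.0015,0,0,0],[-0.0015,0,0,0],[-0.0005,0,0,0]]

```text
time_s: 21.15
tcp_pos: [0.6282, -0.1071, 0.1066]
ee_rot: [[-0.004, -1.0, -0.0], [-1.0, 0.004, 0.0], [-0.0, 0.0, -1.0]]
wrist_force: [0.6, -4.5, -0.1]
gripper_width: 0.268
gripper_force: 30.0
```

jog_arm:
  rows:
    - [[-0.001,0,0,0],[-0.0008,0,0,0]]

```text
time_s: 21.4
tcp_pos: [0.6282, -0.1054, 0.1067]
ee_rot: [[-0.004, -1.0, -0.0], [-1.0, 0.004, -0.0], [0.0, 0.0, -1.0]]
wrist_force: [0.3, -3.7, -0.0]
gripper_width: 0.275
gripper_force: 30.0
```

jog_arm:
  rows:
    - [[-0.001,0,0,0],[-0.001,0,0,0]]

```text
time_s: 21.65
tcp_pos: [0.6283, -0.1034, 0.1067]
ee_rot: [[-0.004, -1.0, 0.0], [-1.0, 0.004, -0.0], [0.0, -0.0, -1.0]]
wrist_force: [0.6, -4.2, -0.8]
gripper_width: 0.274
gripper_force: 30.0
```

jog_arm:
  rows:
    - [[-0.001,0,0,0],[-0.001,0,0,0]]

```text
time_s: 21.9
tcp_pos: [0.6283, -0.1014, 0.1067]
ee_rot: [[-0.004, -1.0, 0.0], [-1.0, 0.004, -0.0], [0.0, -0.0, -1.0]]
wrist_force: [-0.3, -4.6, -1.0]
gripper_width: 0.273
gripper_force: 30.0
```

jog_arm:
  rows:
    - [[-0.001,0,0,0],[-0.001,0,0,0]]

```text
time_s: 22.15
tcp_pos: [0.6283, -0.0994, 0.1067]
ee_rot: [[-0.004, -1.0, 0.0], [-1.0, 0.004, 0.0], [-0.0, -0.0, -1.0]]
wrist_force: [-0.3, -4.6, -0.0]
gripper_width: 0.274
gripper_force: 30.0
```

jog_arm:
  rows:
    - [[-0.001,0,0,0],[-0.001,0,0,0]]

```text
time_s: 22.4
tcp_pos: [0.6283, -0.0974, 0.1066]
ee_rot: [[-0.004, -1.0, -0.0], [-1.0, 0.004, 0.0], [-0.0, 0.0, -1.0]]
wrist_force: [-0.5, -4.2, -0.2]
gripper_width: 0.274
gripper_force: 30.0
```

jog_arm:
  rows:
    - [[-0.001,0,0,0],[-0.001,0,0,0]]

```text
time_s: 22.65
tcp_pos: [0.6283, -0.0954, 0.1066]
ee_rot: [[-0.004, -1.0, -0.0], [-1.0, 0.004, -0.0], [0.0, 0.0, -1.0]]
wrist_force: [-0.2, -4.2, 0.3]
gripper_width: 0.28
gripper_force: 30.0
```

jog_arm:
  rows:
    - [[-0.001,0,0,0],[-0.001,0,0,0]]

```text
time_s: 22.9
tcp_pos: [0.6283, -0.0934, 0.1066]
ee_rot: [[-0.004, -1.0, -0.0], [-1.0, 0.004, -0.0], [0.0, 0.0, -1.0]]
wrist_force: [0.6, -3.6, 0.9]
gripper_width: 0.276
gripper_force: 30.0
```

jog_arm:
  rows:
    - [[-0.001,0,0,0],[-0.001,0,0,0]]

```text
time_s: 23.15
tcp_pos: [0.6283, -0.0914, 0.1066]
ee_rot: [[-0.004, -1.0, -0.0], [-1.0, 0.004, 0.0], [-0.0, 0.0, -1.0]]
wrist_force: [-0.5, -4.3, -0.3]
gripper_width: 0.273
gripper_force: 30.0
```

jog_arm:
  rows:
    - [[-0.001,0,0,0],[-0.001,0,0,0]]

```text
time_s: 23.4
tcp_pos: [0.6283, -0.0894, 0.1067]
ee_rot: [[-0.004, -1.0, 0.0], [-1.0, 0.004, 0.0], [-0.0, -0.0, -1.0]]
wrist_force: [-1.0, -4.7, -0.2]
gripper_width: 0.273
gripper_force: 30.0
```

jog_arm:
  rows:
    - [[-0.001,0,0,0],[-0.001,0,0,0]]

```text
time_s: 23.65
tcp_pos: [0.6283, -0.0874, 0.1067]
ee_rot: [[-0.004, -1.0, -0.0], [-1.0, 0.004, -0.0], [0.0, 0.0, -1.0]]
wrist_force: [0.6, -4.5, -0.1]
gripper_width: 0.275
gripper_force: 30.0
```

jog_arm:
  rows:
    - [[-0.001,0,0,0],[-0.001,0,0,0]]

```text
time_s: 23.9
tcp_pos: [0.6283, -0.0853, 0.1067]
ee_rot: [[-0.004, -1.0, 0.0], [-1.0, 0.004, 0.0], [-0.0, -0.0, -1.0]]
wrist_force: [0.4, -4.0, -0.4]
gripper_width: 0.277
gripper_force: 30.0
```

jog_arm:
  rows:
    - [[-0.001,0,0,0],[-0.001,0,0,0]]

```text
time_s: 24.15
tcp_pos: [0.6283, -0.0834, 0.1066]
ee_rot: [[-0.004, -1.0, -0.0], [-1.0, 0.004, -0.0], [0.0, 0.0, -1.0]]
wrist_force: [0.3, -3.9, 0.7]
gripper_width: 0.268
gripper_force: 30.0
```

jog_arm:
  rows:
    - [[-0.001,0,0,0],[-0.001,0,0,0]]

```text
time_s: 24.4
tcp_pos: [0.6284, -0.0814, 0.1067]
ee_rot: [[-0.004, -1.0, -0.0], [-1.0, 0.004, -0.0], [0.0, 0.0, -1.0]]
wrist_force: [-0.1, -3.5, 0.0]
gripper_width: 0.27
gripper_force: 30.0
```

jog_arm:
  rows:
    - [[-0.001,0,0,0],[-0.001,0,0,0]]

```text
time_s: 24.65
tcp_pos: [0.6283, -0.0794, 0.1066]
ee_rot: [[-0.004, -1.0, -0.0], [-1.0, 0.004, -0.0], [0.0, 0.0, -1.0]]
wrist_force: [-0.7, -4.4, -0.3]
gripper_width: 0.269
gripper_force: 30.0
```

jog_arm:
  rows:
    - [[-0.001,0,0,0],[-0.001,0,0,0]]

```text
time_s: 24.9
tcp_pos: [0.6284, -0.0774, 0.1067]
ee_rot: [[-0.004, -1.0, -0.0], [-1.0, 0.004, 0.0], [-0.0, 0.0, -1.0]]
wrist_force: [-0.2, -4.2, -0.3]
gripper_width: 0.275
gripper_force: 30.0
```

jog_arm:
  rows:
    - [[-0.001,0,0,0],[-0.001,0,0,0]]

```text
time_s: 25.15
tcp_pos: [0.6284, -0.0754, 0.1066]
ee_rot: [[-0.004, -1.0, -0.0], [-1.0, 0.004, 0.0], [-0.0, 0.0, -1.0]]
wrist_force: [-0.3, -4.3, -0.0]
gripper_width: 0.274
gripper_force: 30.0
```

jog_arm:
  rows:
    - [[-0.001,0,0,0],[-0.001,0,0,0]]

```text
time_s: 25.4
tcp_pos: [0.6284, -0.0734, 0.1067]
ee_rot: [[-0.004, -1.0, -0.0], [-1.0, 0.004, 0.0], [-0.0, 0.0, -1.0]]
wrist_force: [0.6, -4.0, -0.1]
gripper_width: 0.275
gripper_force: 30.0
```

jog_arm:
  rows:
    - [[-0.001,0,0,0],[-0.001,0,0,0]]

```text
time_s: 25.65
tcp_pos: [0.6284, -0.0714, 0.1067]
ee_rot: [[-0.004, -1.0, -0.0], [-1.0, 0.004, -0.0], [0.0, 0.0, -1.0]]
wrist_force: [-0.3, -4.7, -0.2]
gripper_width: 0.275
gripper_force: 30.0
```

jog_arm:
  rows:
    - [[-0.001,0,0,0],[-0.001,0,0,0]]

```text
time_s: 25.9
tcp_pos: [0.6284, -0.0694, 0.1066]
ee_rot: [[-0.004, -1.0, -0.0], [-1.0, 0.004, -0.0], [0.0, 0.0, -1.0]]
wrist_force: [0.2, -4.3, 0.0]
gripper_width: 0.272
gripper_force: 30.0
```

jog_arm:
  rows:
    - [[-0.001,0,0,0],[-0.001,0,0,0]]

```text
time_s: 26.15
tcp_pos: [0.6284, -0.0674, 0.1067]
ee_rot: [[-0.004, -1.0, -0.0], [-1.0, 0.004, -0.0], [0.0, 0.0, -1.0]]
wrist_force: [-0.4, -3.3, 0.2]
gripper_width: 0.275
gripper_force: 30.0
```

jog_arm:
  rows:
    - [[-0.001,0,0,0],[-0.001,0,0,0]]

```text
time_s: 26.4
tcp_pos: [0.6284, -0.0654, 0.1067]
ee_rot: [[-0.004, -1.0, 0.0], [-1.0, 0.004, 0.0], [-0.0, -0.0, -1.0]]
wrist_force: [-0.6, -4.4, 0.8]
gripper_width: 0.273
gripper_force: 30.0
```

jog_arm:
  rows:
    - [[-0.001,0,0,0],[-0.001,0,0,0]]

```text
time_s: 26.65
tcp_pos: [0.6284, -0.0634, 0.1066]
ee_rot: [[-0.004, -1.0, -0.0], [-1.0, 0.004, -0.0], [0.0, 0.0, -1.0]]
wrist_force: [0.6, -4.3, -0.5]
gripper_width: 0.276
gripper_force: 30.0
```

jog_arm:
  rows:
    - [[-0.001,0,0,0],[-0.001,0,0,0]]

```text
time_s: 26.9
tcp_pos: [0.6284, -0.0614, 0.1066]
ee_rot: [[-0.004, -1.0, -0.0], [-1.0, 0.004, 0.0], [-0.0, 0.0, -1.0]]
wrist_force: [-0.1, -3.7, -0.6]
gripper_width: 0.274
gripper_force: 30.0
```

jog_arm:
  rows:
    - [[-0.001,0,0,0],[-0.001,0,0,0]]

```text
time_s: 27.15
tcp_pos: [0.6285, -0.0594, 0.1067]
ee_rot: [[-0.004, -1.0, 0.0], [-1.0, 0.004, -0.0], [0.0, -0.0, -1.0]]
wrist_force: [-0.4, -4.1, -0.2]
gripper_width: 0.271
gripper_force: 30.0
```

jog_arm:
  rows:
    - [[-0.001,0,0,0],[-0.001,0,0,0]]

```text
time_s: 27.4
tcp_pos: [0.6285, -0.0583, 0.1069]
ee_rot: [[-0.004, -1.0, -0.0], [-1.0, 0.004, -0.001], [0.001, 0.0, -1.0]]
wrist_force: [0.5, -9.9, 0.9]
gripper_width: 0.27
gripper_force: 30.0
```

jog_arm:
  rows:
    - [[-0.0003,0,0,0],[0,0,0,0]]

```text
time_s: 27.65
tcp_pos: [0.6284, -0.0583, 0.1069]
ee_rot: [[-0.004, -1.0, -0.0], [-1.0, 0.004, -0.001], [0.001, 0.0, -1.0]]
wrist_force: [-0.4, -8.7, -0.5]
gripper_width: 0.275
gripper_force: 30.0
```

jog_arm:
  rows:
    - [[-0.0007,0,0,0],[0,0,0,0]]

```text
time_s: 27.9
tcp_pos: [0.6284, -0.058, 0.107]
ee_rot: [[-0.004, -1.0, -0.0], [-1.0, 0.004, -0.002], [0.002, 0.0, -1.0]]
wrist_force: [0.4, -10.1, 1.5]
gripper_width: 0.273
gripper_force: 30.0
```

jog_arm:
  rows:
    - [[-0.0007,0,0,0],[-0.0007,0,0,0],[0,0,0,0]]

```text
time_s: 28.28
tcp_pos: [0.6284, -0.0575, 0.1073]
ee_rot: [[-0.004, -1.0, -0.001], [-1.0, 0.004, -0.003], [0.003, 0.001, -1.0]]
wrist_force: [0.5, -13.2, 0.2]
gripper_width: 0.274
gripper_force: 30.0
```

jog_arm:
  rows:
    - [[-0.0007,0,0,0],[0,0,0,0],[0,0,0,0]]

```text
time_s: 28.65
tcp_pos: [0.6284, -0.0573, 0.1074]
ee_rot: [[-0.004, -1.0, -0.001], [-1.0, 0.004, -0.003], [0.003, 0.001, -1.0]]
wrist_force: [0.2, -14.8, 1.4]
gripper_width: 0.273
gripper_force: 30.0
```

jog_arm:
  rows:
    - [[-0.0001,0,0,0],[0,0,0,0],[0,0,0,0],[0,0,0,0],[0,0,0,0],[0,0,0,0],[0,0,0,0]]

```text
time_s: 29.52
tcp_pos: [0.6284, -0.0573, 0.1074]
ee_rot: [[-0.005, -1.0, -0.001], [-1.0, 0.005, -0.004], [0.004, 0.001, -1.0]]
wrist_force: [0.7, -15.4, 2.0]
gripper_width: 0.274
gripper_force: 30.0
```

jog_arm:
  rows:
    - [[0.001,0,0,0],[0.002,0,0,0],[0.003,0,0,0],[0.006,0,0,0],[0.012,0,0,0],[0.015,0,0,0],[0.015,0,0,0],[0.015,0,0,0],[0.015,0,0,0],[0.015,0,0,0],[0.015,0,0,0],[0.015,0,0,0],[0.015,0,0,0],[0.012,0,0,0],[0.004,0,0,0],[0,0,0,0]]

```text
time_s: 31.52
tcp_pos: [0.6278, -0.2144, 0.1066]
ee_rot: [[-0.004, -1.0, -0.0], [-1.0, 0.004, 0.0], [-0.0, 0.0, -1.0]]
wrist_force: [-0.7, -0.2, -0.6]
gripper_width: 0.273
gripper_force: 30.0
```

Run:
```python
from h import *
s=sense();print(s['wrist_force'],s['moment'],s['tcp_pos'],s['ee_rot'])
a,_=snap('scene','sc4');b,_=snap('side','sd4')
A=cv2.resize(a[190:330,205:365],(480,420),interpolation=cv2.INTER_CUBIC)
B=cv2.resize(b[90:230,215:315],(300,420),interpolation=cv2.INTER_CUBIC)
cv2.imwrite('pics/AB4.png',np.hstack([A,B])[:,:,::-1])
```

```text
[-0.7384 -0.2397 -0.6271] [ 0.0248 -0.0274 -0.0593] [ 0.6278 -0.2144  0.1066] [[-0.0043 -1.     -0.0001]
 [-1.      0.0043  0.0001]
 [-0.0001  0.0001 -1.    ]]
```

View pics/AB4.png

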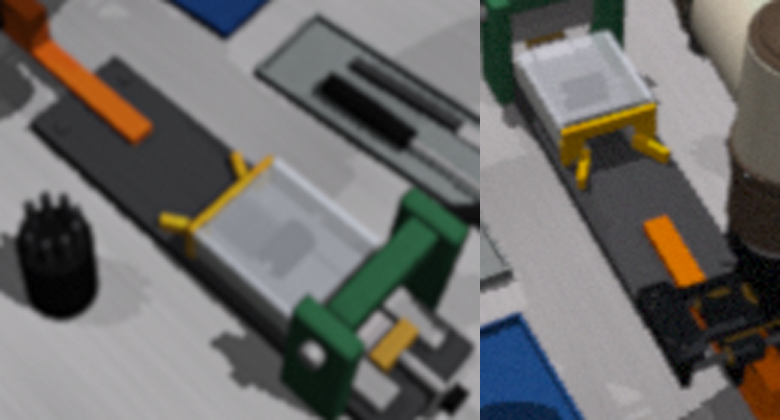

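jog_arm:
  rows:
    - [[0,0,-0.015,0],[0,0,-0.035,0],[0,0,-0.04,0],[0,0,-0.04,0],[0.011,0.03,0,0],[0.011,0.03,0,0],[0.011,0.03,0,0],[0.011,0.03,0,0],[0.012,0.032,0,0],[0.012,0.032,0,0],[0,0,0.04,0],[0,0,0.04,0],[0,0,0.03,0],[0,0,0.02,0],[0,0,0.01,0],[0,0,0,0]]

```text
time_s: 33.62
tcp_pos: [0.4439, -0.2814, 0.097]
ee_rot: [[-0.003, -1.0, 0.0], [-1.0, 0.003, -0.0], [0.0, -0.0, -1.0]]
wrist_force: [-0.0, -0.6, -0.7]
gripper_width: 0.273
gripper_force: 30.0
```

jog_arm:
  rows:
    - [[0,0,0.003,0],[0,0,0.002,0],[0,0,0.001,0],[0,0,0.001,0],[0,0,0,0]]

```text
time_s: 34.25
tcp_pos: [0.4437, -0.2815, 0.0899]
ee_rot: [[-0.004, -1.0, 0.0], [-1.0, 0.004, -0.0], [0.0, -0.0, -1.0]]
wrist_force: [-0.7, 0.7, 1.2]
gripper_width: 0.276
gripper_force: 30.0
```

jog_arm:
  rows:
    - [[0,0,0.0005,0],[0,0,0,0]]

```text
time_s: 34.5
tcp_pos: [0.4437, -0.2815, 0.0899]
ee_rot: [[-0.004, -1.0, 0.0], [-1.0, 0.004, -0.0], [0.0, -0.0, -1.0]]
wrist_force: [-1.3, 2.4, 4.6]
gripper_width: 0.278
gripper_force: 30.0
```

jog_arm:
  rows:
    - [[0,0,0,0],[0,0,0,0],[0,0,0,0],[0,0,0,0],[0,0,-0.01,0],[0,0,-0.03,0],[0,0,-0.04,0],[0,0,-0.05,0],[0,0,-0.05,0],[0,0,0,0],[0,0,0,0]]
  claw: 0.6

```text
time_s: 35.88
tcp_pos: [0.443, -0.2813, 0.2694]
ee_rot: [[-0.004, -1.0, 0.0], [-1.0, 0.004, 0.0], [-0.0, -0.0, -1.0]]
wrist_force: [-0.3, -0.5, -0.5]
gripper_width: 0.601
gripper_force: 0.0
```

Run:
```python
from h import *
a,_=snap('scene','sc5');b,_=snap('side','sd5')
A=cv2.resize(a[130:330,195:365],(425,500),interpolation=cv2.INTER_CUBIC)
B=cv2.resize(b[100:310,180:320],(333,500),interpolation=cv2.INTER_CUBIC)
cv2.imwrite('pics/AB5.png',np.hstack([A,B])[:,:,::-1])
```

```text
(no output)
```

View pics/AB5.png

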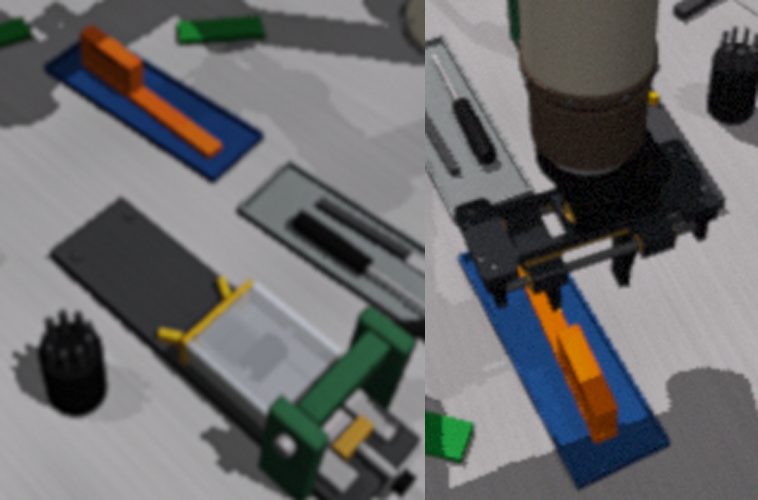

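The stick lies flat in the blue tray (left picture, about 85,40 to 220,150) and the gripper is clear of it. The bar is inside the shear, so I'm handing in.

```bash
python3 -c "
from station import *
print(finish_job())"
```

```text
the job is handed in; nothing more can be done
None
```

The job is handed in at about 36 s: the bar met the back stop and was held there for over half a second at an estimated 11 N (about 15 N at the wrist, less about 4 N drag), then the push stick was laid flat in the blue tray and released.

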